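# Pair the spring clamps in the tray and slide the hold-down bar over them

### The arm

A 6-joint arm with a two-finger parallel gripper is mounted at the origin on the work surface. World frame = base frame: x ahead of the robot, y to its left, z up, the work surface at z = 0. Lengths are in m, angles in rad, forces in N, time in s.
With the tool pointing down it reaches from about 0.325 to 0.925 m from the base axis. Payload 3.1 kg.
Tool frame: the origin (TCP) lies at the very end of the fingers, on their centre line; the grasp point (between the pads) lies 19 mm behind it; z points along the fingers, y is the line along which they close (so a half turn about z gives the same grasp; the last joint's range is limited). The gripper opens to 85 mm and grips with 20 to 120 N. Pads are 22 mm wide; open, the fingers measure 114 mm over their backs; the gripper's body (76 mm by 85 mm) begins 54 mm behind the grasp point. The pads swing forward as they close: fully open they stand 13 mm farther back than shut.
Start: joints at [-1.438, 0.217, 1.613, -0, 1.311, -0.112], TCP at [0.151, -0.606, 0.231] pointing down, gripper open.
Joint ranges: [-2.75, 2.75], [-0.78, 2.1], [0.31, 2.55], [-1.13, 4.27], [0.13, 2.63], [-2.58, 2.58]. Speed limits (rad/s): [2.79, 2.79, 3.14, 3.14, 3.14, 3.14].

### API

Orientations are given as a rotation vector (axis times angle).
In Python, from station import bot, fingers, kinematics, readout, optics, job gives the robot as it stands. Calls block until the motion is done:
- bot.move_ptp(position, orientation): joint-space move of the TCP to a pose.
- bot.move_l(position, frame=None, max_speed=0.15): straight line of the TCP; frame=None keeps the orientation; max_speed is the mean speed in m/s.
- bot.movej(angles): joint-space move.
- fingers.release() and fingers.gripper_close(squeeze=None): open the fingers fully, or close them until they stop; squeeze is the grip in N (None keeps the last).
- bot.wait(seconds).
- kinematics.ik(position, orientation): joint angles nearest the present ones, or None.
- readout.get_state(): the state.
- optics.camera(name): name is "scene" or "top" or "wrist"; returns a dict with "color" (480x640x3 uint8, red, green, blue), "K" (3x3 intrinsics, pixels), "extrinsics" (4x4, takes a point from world to camera coordinates). Camera axes: x right, y down, z forward; pixel columns grow to the right and rows downward; lengths in m; the calibration is good to about 2 mm. A picture is of the moment at which its call begins. There is no depth.
A pose or a line that the arm cannot do raises bot.MotionError and nothing moves.
- job.hand_in(): hands the job in; it is judged then, once.
The state is a dict: "t": time; "joint_pos": joint angles; "dq": joint speeds; "joint_efforts": joint torques, N m; "tool_pos": TCP position; "eef_rot": TCP orientation; "ft_force": force on the tool from outside, world axes, zero at the start; "wrist_torque": the same for the moment, N m; "opening": finger opening in m; "gripper_force": force on a finger pad.
Only numpy, scipy, OpenCV 4.12 (cv2) and the standard library are available. Lean on these libraries where they do the work, as an engineer would, in place of code of your own. Each camera call takes 0.05 s, during which the arm holds its last target. There are 200 camera calls.

### The job

Pair up the spring clamps before the bench is rolled away: set the loose blue clamp and the loose orange clamp down (not dropped) flat in the tray, each beside the clamp of its own colour in that clamp's bay. Then slide the aluminium hold-down bar over all four clamps until it lines up with the brass marks on the tray's side rails, and let go. Leave the green clamp, which has no mate, and everything else on the bench where it is.

Things in the scene. Friction and masses are not known exactly. Their poses are not given: they have to be found in the camera images.
- tray: plywood tray fixed to the bench, 148 (x) by 298 mm (y). Origin: centre of its underside. Floor 6 mm thick; front and back walls to z=20, side walls to z=42, each 6 thick; a low divider on y=0 (6 thick, top z=18) makes a left (+y) and a right (-y) bay, each 136 (x) by 140 (y) inside; which colour's mate lies in which varies. The side walls run on 77 mm behind (+x) as rails for the bar.
- left_bay (a point): centre of the floor of the +y bay (top of the floor), axes as the tray's
- right_bay (a point): centre of the floor of the -y bay (top of the floor), axes as the tray's
- hold_bar (a joint): travel of the hold-down bar on its rails, m: 0 = farthest back, clear of the bays; grows as it comes along the tray's -x, to 0.165. Starts at 0 to 0.03; 0.115 = on the brass marks, over the clamps' pivots. 2 N friction; stays where left. Aluminium, 30 (x) by 310 mm (y), 43 to 55 mm above the bench, black ends with a white centre line; clamps lying flat pass beneath.
- bar_knob (a point): middle of the round black knob in the centre of the hold-down bar, 70 mm above the bench; the knob is 36 mm in diameter between 61 and 81 mm above the bench, its top at 84 mm, the bar's top at 55 mm. May be gripped from any side, from above
- bar_mark (a point): point midway between the two brass marks (on the side rails), 56 mm above the bench and 10 mm behind (+x of) the tray's centre: the bar's knob must come over this point
- blue_loose: blue spring clamp, loose on the bench: shut, rigid, on its side. 124 mm long, 55 wide, 28 thick, about 90 g. Origin: underside, by the pivot; z up; x along the clamp: splayed handles to x=-64 mm, black-tipped jaws to x=+62. Grip it from above by the pivot block (x -16 to +24), flat sides 26 mm apart across y; the jaws ahead are narrower. To be put beside blue_mate.
- orange_loose: orange spring clamp, loose on the bench: shut, rigid, on its side. 124 mm long, 55 wide, 28 thick, about 90 g. Origin: underside, by the pivot; z up; x along the clamp: splayed handles to x=-64 mm, black-tipped jaws to x=+62. Grip it from above by the pivot block (x -16 to +24), flat sides 26 mm apart across y; the jaws ahead are narrower. To be put beside orange_mate.
- blue_mate: a like clamp, blue, already lying loose in one bay of the tray along the tray's x, next to the outer side wall (about 34 mm outward of the bay's centre); the inner half of the bay, by the divider, is free. Origin and axes as for blue_loose.
- orange_mate: a like clamp, orange, already lying in the other bay in the same way. Origin and axes as for blue_loose.
- green_odd: a like clamp, green, without a mate, loose on the bench: leave it. Origin and axes as for blue_loose.
- router: cordless trim router standing on its 90 mm square base, 195 mm tall; loose, leave it. Origin: centre of its underside.
- wrench: flat chrome spindle wrench, 124 mm long, 5 mm thick; leave it. Origin: underside, middle.
- push_stick: cherry push stick, about 290 mm long, 18 mm thick; leave it. Origin: underside, near the middle.
- sanding_pad: grey silicone sanding pad with a red grip, 100 by 62 by 27 mm; leave it. Origin: centre of its underside.
- glue_bottle: yellow glue bottle, 64 mm in diameter, 170 mm tall, standing; leave it. Origin: centre of its underside.

How it is judged:
By the outcome, as a careful person would: the job done as asked, in the order asked, and still so for the second after the job is handed in, with the robot touching nothing.
It also fails if it takes over 72 s, if anything falls off the work surface, if the arm or the gripper's body presses on something with over 40 N, if the wrist force passes 120 N, or if a joint passes its speed limit or range.

## Working session

There is one attempt and no reset: what is moved stays moved. The work goes in short steps, each a Python script; the robot and the scene stay as the last script left them, time stands still between calls to the robot, and variables do not carry over. Pictures are saved under pics/ and viewed, at most 10 in all, crops included, and the job is handed in when it is done.

```bash
mkdir -p pics; ls; python3 - <<'E'
from station import bot,optics,readout
import cv2,pickle
for n in("top","scene"):
    c=optics.camera(n); cv2.imwrite(f"pics/{n}0.png",c["color"][:,:,::-1]); pickle.dump(c,open(f"{n}0.pkl","wb"))
    print(n,c["K"].tolist(),c["extrinsics"].round(4).tolist())
print(readout.get_state()["t"])
E
```

```text
pics
top [[537.4955863063061, 0.0, 305.80891134740847], [0.0, 537.4955863063061, 246.64711420662942], [0.0, 0.0, 1.0]] [[-0.0151, -0.9999, 0.0036, 0.0419], [-0.9972, 0.0148, -0.0727, 0.5511], [0.0726, -0.0047, -0.9974, 1.5959], [0.0, 0.0, 0.0, 1.0]]
scene [[466.04409397499893, 0.0, 321.43928222172235], [0.0, 466.04409397499893, 235.82023841162675], [0.0, 0.0, 1.0]] [[0.8732, 0.4871, 0.0174, -0.495], [0.355, -0.611, -0.7076, -0.0945], [-0.334, 0.624, -0.7064, 1.2822], [0.0, 0.0, 0.0, 1.0]]
0.1
```

View pics/top0.png

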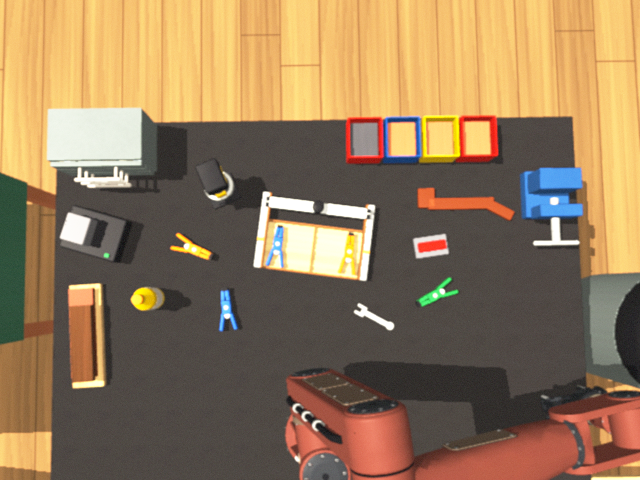

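View pics/scene0.png

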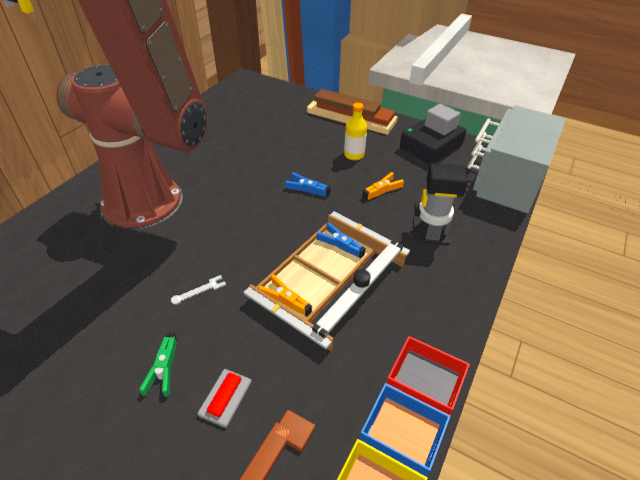

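```bash
cat > h.py <<'E'
import numpy as np,cv2
from scipy.spatial.transform import Rotation as R
from station import bot,fingers,kinematics,readout,optics,job
def cast(c,px,z):
    px=np.atleast_2d(np.asarray(px,float)); E=c["extrinsics"]; Rm,t=E[:3,:3],E[:3,3]
    d=(np.linalg.inv(c["K"])@np.c_[px,np.ones(len(px))].T).T@Rm; o=-Rm.T@t
    return o+d*((z-o[2])/d[:,2])[:,None]
def proj(c,P):
    P=np.atleast_2d(np.asarray(P,float)); q=(P@c["extrinsics"][:3,:3].T+c["extrinsics"][:3,3])@c["K"].T
    return q[:,:2]/q[:,2:]
HUE=dict(blue=(100,125),orange=(10,22),green=(45,85))
def mask(c,col):
    h=cv2.cvtColor(c["color"],cv2.COLOR_RGB2HSV); a,b=HUE[col]
    return cv2.inRange(h,(a,150 if col!="orange" else 200,60),(b,255,255))
def blobs(c,col,amin=60,z=.014):
    m=cv2.morphologyEx(mask(c,col),cv2.MORPH_CLOSE,np.ones((3,3)))
    out=[]
    for k in cv2.findContours(m,cv2.RETR_EXTERNAL,cv2.CHAIN_APPROX_NONE)[0]:
        if cv2.contourArea(k)>amin: out.append((cv2.contourArea(k),cast(c,k[:,0],z)[:,:2]))
    return out
def down(yaw): # tool z down, tool y at world angle yaw
    y=np.array([np.cos(yaw),np.sin(yaw),0]);z=np.array([0,0,-1.])
    return R.from_matrix(np.c_[np.cross(y,z),y,z]).as_rotvec()
E
python3 - <<'E'
from h import *
import pickle
c=pickle.load(open("top0.pkl","rb"))
for col in HUE:
    for a,p in blobs(c,col):
        r=cv2.minAreaRect((p*1000).astype(np.float32)); print(col,a,p.mean(0).round(3),np.round(r[1],0),round(r[2]))
print("tray corners",cast(c,[[265,193],[376,206],[369,279],[254,267]],.042).round(3).tolist(),"knob",cast(c,[319,207],.084).round(3))
s=readout.get_state();print(s["tool_pos"],s["eef_rot"])
w=optics.camera("wrist");print(w["K"].round(1).tolist());E=w["extrinsics"]
o=-E[:3,:3].T@E[:3,3];T=R.from_rotvec(s["eef_rot"])
print("cam in tool",T.inv().apply(o-s["tool_pos"]),"\n",(T.inv().as_matrix()@E[:3,:3].T).round(3))
# grasps reachable?
for x,y in((.44,.19),(.55,.27),(.6,-.03)):
  print([kinematics.ik([x,y,.3],down(a)) is not None for a in(0,1.57,3.14,-1.57)])
big=cv2.resize(c["color"][180:345,150:390],None,fx=3.3,fy=3.3,interpolation=cv2.INTER_CUBIC)
cv2.imwrite("pics/topz.png",big[:,:,::-1])
E
```

```text
blue 198.0 [0.361 0.274] [118.  54.] 3
blue 2603.5 [ 0.703 -0.72 ] [184. 154.] 89
blue 1506.5 [ 0.876 -0.263] [113. 137.] 89
green 281.0 [ 0.409 -0.365] [ 52. 118.] 35
tray corners [[0.712, 0.153, 0.042], [0.669, -0.177, 0.042], [0.452, -0.151, 0.042], [0.492, 0.188, 0.042]] knob [[ 0.662 -0.006  0.084]]
[ 0.1513857  -0.60561863  0.23008651] [-3.11590517e+00 -3.83349822e-01  1.08178775e-04]
[[387.1, 0.0, 324.6], [0.0, 387.1, 235.7], [0.0, 0.0, 1.0]]
cam in tool [ 0.07060046  0.0011766  -0.14374211] 
 [[ 0.001 -0.96  -0.279]
 [ 1.     0.001  0.   ]
 [-0.    -0.279  0.96 ]]
[True, True, False, True]
[True, True, False, True]
[True, True, False, True]
```

View pics/topz.png

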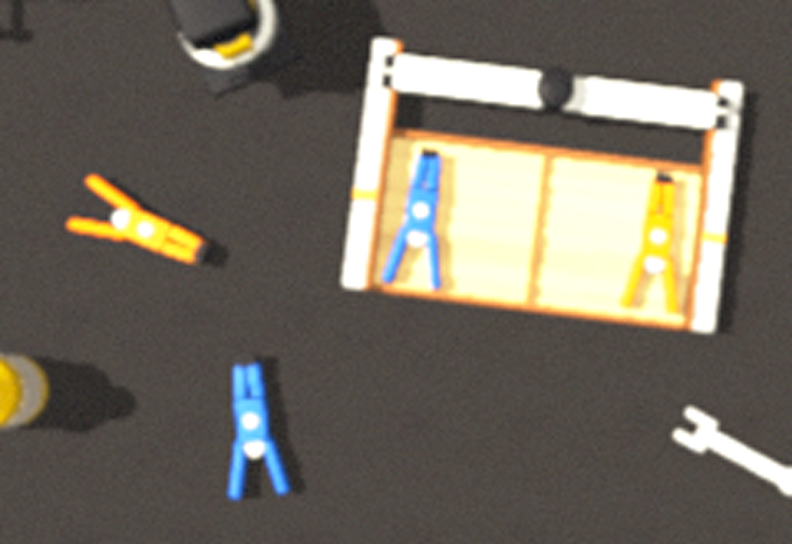

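```bash
python3 - <<'E'
from h import *
import pickle
bot.move_ptp([.55,-.0,.32],down(-np.pi/2)); 
c=optics.camera("wrist");pickle.dump(c,open("w_tray.pkl","wb"))
print(np.round(readout.get_state()["joint_pos"],2))
bot.move_ptp([.47,.28,.32],down(-np.pi/2)); 
d=optics.camera("wrist");pickle.dump(d,open("w_loose.pkl","wb"))
print(np.round(readout.get_state()["joint_pos"],2),readout.get_state()["t"])
cv2.imwrite("pics/wt.png",c["color"][:,:,::-1]);cv2.imwrite("pics/wl.png",d["color"][:,:,::-1])
E
```

```text
[-0.13 -0.    1.69 -0.    1.46  1.44]
[ 0.41 -0.01  1.69 -0.    1.46  1.98] 3.95
```

View pics/wt.png

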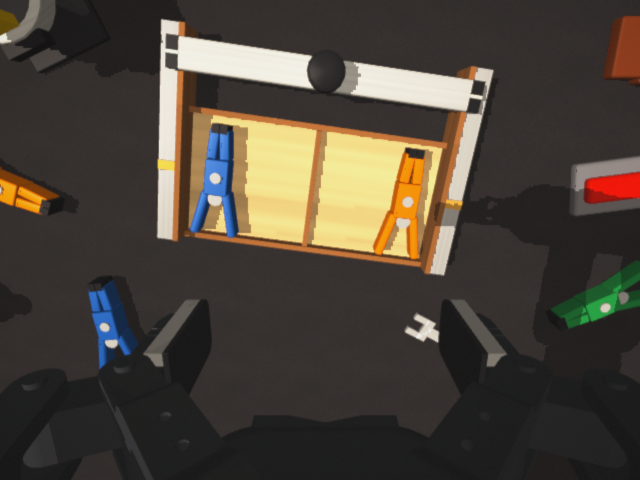

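View pics/wl.png

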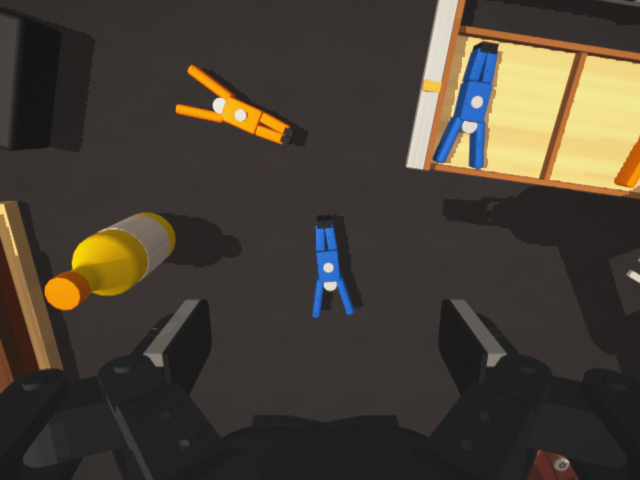

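The wrist pictures show the brass marks at (166,164) and (453,203), the divider from (322,130) to (308,243), and the knob at (326,71). Loose blue's pivot is at (328,268) and loose orange's at (240,115). All jaws point away from the splayed ends, and the mates' jaws point to +x.

```bash
cat >> h.py <<'E'
def clamp(c,col,near,r=30,verbose=True):
    """pose from colour blob around pixel near: PCA axis, handle end -> origin"""
    m=mask(c,col); n,l=cv2.connectedComponents(cv2.morphologyEx(m,cv2.MORPH_CLOSE,np.ones((9,9))))
    k=l[near[1],near[0]]; assert k>0
    v,u=np.nonzero(l==k); p=cast(c,np.c_[u,v],.016)[:,:2]; ctr=p.mean(0)
    w,V=np.linalg.eigh(np.cov((p-ctr).T)); a=V[:,1]; s=(p-ctr)@a
    # handles end is the wide end
    t=(p-ctr)@V[:,0]; e=lambda q:np.ptp(t[q])
    if e(s<s.min()+.025)<e(s>s.max()-.025): a=-a; s=-s
    b=np.array([-a[1],a[0]]); q=(p-ctr)@b
    h=s<s.min()+.02; mid=(q[h].min()+q[h].max())/2; j=s>s.max()-.02; midj=(q[j].min()+q[j].max())/2
    org=ctr+a*(s.min()+.064)
    if verbose: print(col,"org",org.round(4),"yaw",np.degrees(np.arctan2(a[1],a[0])).round(1),"len",np.ptp(s).round(4),"wid",np.ptp(q).round(4),"mids",np.round([mid,midj],4))
    return org,np.arctan2(a[1],a[0])
E
python3 - <<'E'
from h import *
import pickle
c=pickle.load(open("w_tray.pkl","rb"));d=pickle.load(open("w_loose.pkl","rb"))
for cc,col,px in((d,"blue",(328,258)),(d,"orange",(250,122)),(c,"blue",(216,165)),(c,"orange",(409,190)),(d,"blue",(480,85))): clamp(cc,col,px)
print("discs",cast(d,[[328,268],[240,115]],.028).round(4).tolist(),"mates",cast(c,[[215,178],[408,202]],.034).round(4).tolist())
def gold(c,x,y,r=14):
    h=cv2.cvtColor(c["color"],cv2.COLOR_RGB2HSV)[y-r:y+r,x-r:x+r]; m=cv2.inRange(h,(18,150,120),(32,255,255)); v,u=np.nonzero(m); return np.array([u.mean()+x-r,v.mean()+y-r]),len(u)
g=[gold(c,166,164),gold(c,453,203)];print(g)
for z in(.042,.044,.056):
    P=cast(c,[g[0][0],g[1][0]],z);dv=P[0]-P[1];print(z,P.mean(0).round(4),np.linalg.norm(dv).round(4),np.degrees(np.arctan2(-dv[0],dv[1])).round(2))
D=cast(c,[[322,130],[308,243]],.018);dv=D[0]-D[1];print("divider",D.mean(0).round(4),np.degrees(np.arctan2(dv[1],dv[0])).round(2),np.linalg.norm(dv))
# rail outer edges and knob
print("knob top",cast(c,[326,71],.075).round(4),"rail",cast(c,[[161,20],[158,238],[493,70],[444,274]],.042).round(4).tolist())
t=pickle.load(open("top0.pkl","rb"))
print("router base-ish", cast(t,[[217,205],[235,190]],.0).round(3).tolist(),cast(t,[210,177],.195).round(3))
E
```

```text
blue org [0.3687 0.2729] yaw 5.5 len 0.1245 wid 0.0529 mids [ 0.0005 -0.0003]
orange org [0.5533 0.3741] yaw -114.8 len 0.1222 wid 0.0537 mids [-0.0016 -0.    ]
blue org [0.5561 0.1214] yaw -9.3 len 0.1229 wid 0.0548 mids [0.0008 0.0005]
orange org [ 0.5275 -0.0952] yaw -7.7 len 0.1254 wid 0.055 mids [-0.0008 -0.0001]
blue org [0.56   0.1167] yaw -8.2 len 0.1226 wid 0.0564 mids [ 0.     -0.0004]
discs [[0.3748, 0.2736, 0.028], [0.5503, 0.3686, 0.028]] mates [[0.5628, 0.1193, 0.034], [0.5357, -0.0961, 0.034]]
[(array([165.78014184, 164.61702128]), 141), (array([453.49090909, 204.        ]), 110)]
0.042 [0.5566 0.012  0.042 ] 0.3167 -7.85
0.044 [0.5569 0.012  0.044 ] 0.3152 -7.85
0.056 [0.5588 0.0116 0.056 ] 0.3062 -7.85
divider [0.5481 0.0094 0.018 ] -7.45 0.13250952210085692
knob top [[ 0.6676 -0.0034  0.075 ]] rail [[0.7178, 0.1575, 0.042], [0.4959, 0.1872, 0.042], [0.6725, -0.172, 0.042], [0.4518, -0.1414, 0.042]]
router base-ish [[0.685, 0.303, 0.0], [0.73, 0.248, 0.0]] [[0.732 0.291 0.195]]
```

```bash
sed -i 's/def clamp(c,col,near,r=30,verbose=True)/def clamp(c,col,near,z=.016,verbose=True)/; s/np.c_\[u,v\],.016)/np.c_[u,v],z)/' h.py
cat >> h.py <<'E'
TY=np.radians(-7.85); TX=np.array([np.cos(TY),np.sin(TY)]); TYv=np.array([-np.sin(TY),np.cos(TY)])
TC=np.array([.5489,.0130])
def tw(x,y): return TC+x*TX+y*TYv
def wt(p): p=np.asarray(p)[...,:2]-TC; return np.stack([p@TX,p@TYv],-1)
def px(c,p,z): return tuple(int(round(v)) for v in proj(c,[*p[:2],z])[0])
E
python3 - <<'E'
from h import *
import pickle
V={}
def look(n,p,yaw,z=.2):
    bot.move_ptp([*p,z],down(yaw)); V[n]=optics.camera("wrist")
look("R",tw(-.02,-.07),TY-np.pi/2); look("L",tw(-.02,.07),TY-np.pi/2)
look("O",[.5533,.3741],np.radians(-114.8+90)); look("B",[.3687,.2729],np.radians(5.5-90))
pickle.dump(V,open("V.pkl","wb")); print(readout.get_state()["t"],np.round(readout.get_state()["joint_pos"],2))
for n,col,p,z in(("R","orange",(.533,-.095),.022),("L","blue",(.563,.119),.022),("O","orange",(.5513,.3695),.016),("B","blue",(.3767,.2739),.016)):
    try: o,a=clamp(V[n],col,px(V[n],p,z),z); print(n,wt(o).round(4))
    except Exception as e: print(n,px(V[n],p,z),e)
cv2.imwrite("pics/V.png",cv2.resize(np.vstack([np.hstack([V["L"]["color"],V["R"]["color"]]),np.hstack([V["O"]["color"],V["B"]["color"]])]),(800,600),interpolation=cv2.INTER_AREA)[:,:,::-1])
E
```

```text
8.2 [ 0.48 -0.12  2.02 -0.    1.24  1.96]
R (371, 189) 
L (280, 187) 
O (323, 212) 
B (323, 201)
```

View pics/V.png

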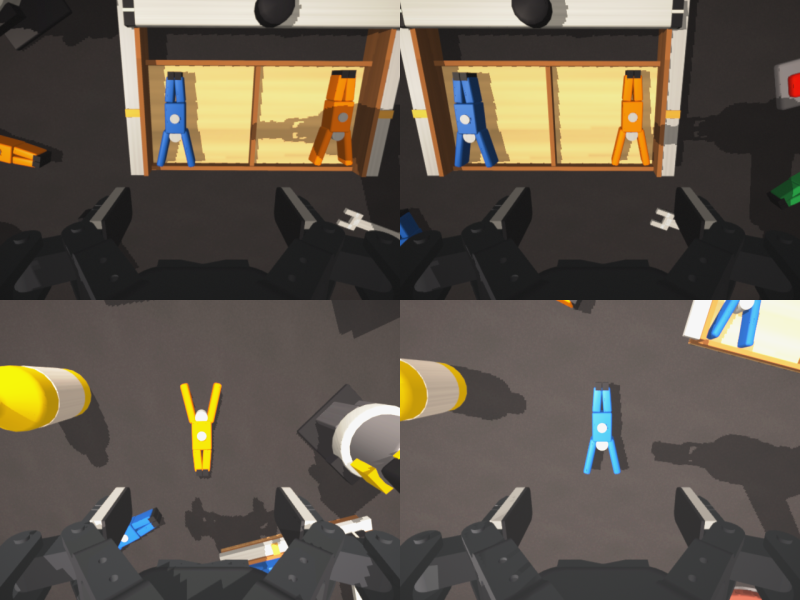

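```bash
python3 - <<'E'
from h import *
import pickle
import h
V=pickle.load(open("V.pkl","rb"))
for n,col,p,z,hu in(("R","orange",(371,168),.022,(5,18)),("L","blue",(275,160),.022,(95,125)),("O","orange",(322,230),.016,(10,32)),("B","blue",(322,186),.016,(95,125))):
    HUE[col]=hu
    print(n,cv2.cvtColor(V[n]["color"],cv2.COLOR_RGB2HSV)[p[1],p[0]])
    try: o,a=clamp(V[n],col,p,z); print(wt(o).round(4))
    except Exception as e: print(n,repr(e))
# divider + wall edges: dark-brown columns along row y'=... print saturation profile
for n in"LR":
    c=V[n]; h=cv2.cvtColor(c["color"],cv2.COLOR_RGB2HSV)
    # wood wall tops are darker/redder than the floor
    for x in(-.05,0,.05):
        ys=np.arange(-.03,.03,.0005); q=np.array([px(c,tw(x,y),.018) for y in ys]); m=(h[q[:,1],q[:,0],0]<16)&(h[q[:,1],q[:,0],1]>90)
        print(n,x,"divider y'",(ys[m].min().round(4),ys[m].max().round(4),m.sum()) if m.any() else None)
    for y in((.04,) if n=="L" else(-.04,)):
        xs=np.arange(-.09,.095,.0005); q=np.array([px(c,tw(x,y),.020) for x in xs]); m=(h[q[:,1],q[:,0],0]<16)&(h[q[:,1],q[:,0],1]>90)
        print(n,"walls x'",xs[m&(xs<0)][[0,-1]].round(4),xs[m&(xs>0)][[0,-1]].round(4))
    h2=cv2.inRange(h,(18,150,120),(32,255,255))
E
```

```text
R [ 18 244 243]
orange org [ 0.5292 -0.094 ] yaw -7.9 len 0.1232 wid 0.0532 mids [-0.0011 -0.0002]
[-0.0049 -0.1087]
L [108 195 167]
blue org [0.5574 0.1197] yaw -8.7 len 0.1215 wid 0.053 mids [0.0005 0.0005]
[-0.0062  0.1069]
O [ 28 245 247]
orange org [0.552  0.3716] yaw -113.9 len 0.1233 wid 0.0527 mids [ 0.     -0.0002]
[-0.0459  0.3557]
B [ 96 147 247]
blue org [0.3703 0.2728] yaw 5.0 len 0.1216 wid 0.0528 mids [-0.0002  0.0007]
[-0.2125  0.2329]
L -0.05 divider y' (np.float64(-0.003), np.float64(0.0045), np.int64(16))
L 0 divider y' (np.float64(-0.003), np.float64(0.004), np.int64(15))
L 0.05 divider y' (np.float64(-0.003), np.float64(0.0045), np.int64(16))
L walls x' [-0.077 -0.066] [0.066 0.072]
R -0.05 divider y' (np.float64(-0.004), np.float64(0.0035), np.int64(16))
R 0 divider y' (np.float64(-0.004), np.float64(0.003), np.int64(15))
R 0.05 divider y' (np.float64(-0.0045), np.float64(0.003), np.int64(16))
R walls x' [-0.0775 -0.0665] [0.0655 0.072 ]
```

```bash
cat >> h.py <<'E'
TC=np.array([.5471,.0132])
def st(m):
    s=readout.get_state(); print(m,"t",round(s["t"],2),"z",round(s["tool_pos"][2],4),"F",np.round(s["ft_force"],1),"open",round(s["opening"],4),"gf",round(s["gripper_force"],1))
def pickplace(org,yaw,s,ty,gz=.012,tx=0.0):
    ax=np.array([np.cos(yaw),np.sin(yaw)]); g=org+.004*ax; t=tw(tx+.004,ty)
    o1=down(yaw+s*np.pi/2); o2=down(TY+s*np.pi/2)
    assert kinematics.ik([*t,.15],o2) is not None and kinematics.ik([*t,.02],o2) is not None
    bot.move_ptp([*g,.09],o1); bot.move_l([*g,gz],max_speed=.12); st("at")
    fingers.gripper_close(squeeze=40); st("closed")
    bot.move_l([*g,.15],max_speed=.2); st("lifted")
    bot.move_ptp([*t,.15],o2); bot.move_l([*t,gz+.016],max_speed=.15)
    F0=readout.get_state()["ft_force"][2]
    for dz in(.010,.009,.008,.007,.006,.005):
        bot.move_l([*t,gz+dz],max_speed=.03)
        if readout.get_state()["ft_force"][2]-F0>2: break
    st(f"down {dz}"); fingers.release(); bot.wait(.2); st("released")
    bot.move_l([*t,.15],max_speed=.15)
E
python3 - <<'E'
from h import *
import pickle
pickplace(np.array([.3703,.2728]),np.radians(5.2),-1,.037)
bot.move_ptp([*tw(-.03,.05),.2],down(TY-np.pi/2)); c=optics.camera("wrist"); pickle.dump(c,open("a1.pkl","wb"))
cv2.imwrite("pics/a1.png",c["color"][:,:,::-1])
E
```

```text
at t 9.52 z 0.0131 F [-0.   0.6  0.1] open 0.0854 gf 0.0
closed t 10.09 z 0.0125 F [-1.3 -0.7  3.6] open 0.0248 gf 40.1
lifted t 10.93 z 0.1485 F [-0.4  0.4 -2. ] open 0.0252 gf 39.6
down 0.006 t 14.36 z 0.0185 F [-1.3  0.2  2.8] open 0.025 gf 40.0
released t 15.18 z 0.018 F [ 0.5 -0.4 -0.8] open 0.0854 gf 0.0
```

View pics/a1.png

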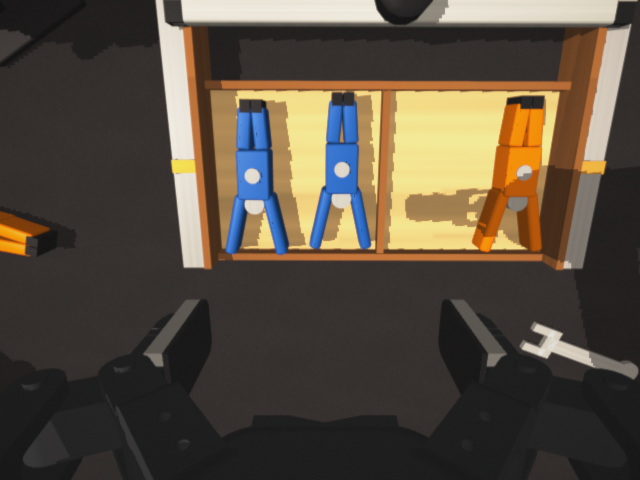

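The blue clamp lies flat at (342,170), between its mate and the divider. Next is orange.

```bash
python3 - <<'E'
from h import *
import pickle
pickplace(np.array([.552,.3716]),np.radians(-114),+1,-.037,tx=-.002)
bot.move_ptp([*tw(-.01,.0),.22],down(TY-np.pi/2)); c=optics.camera("wrist"); pickle.dump(c,open("a2.pkl","wb"));st("look")
cv2.imwrite("pics/a2.png",c["color"][:,:,::-1])
E
```

```text
at t 18.64 z 0.0127 F [ 0.1  0.4 -0.1] open 0.0855 gf 0.0
closed t 19.22 z 0.0126 F [0.5 0.7 2.1] open 0.0249 gf 39.9
lifted t 20.06 z 0.1481 F [ 0.4 -0.6 -2. ] open 0.0247 gf 39.5
down 0.007 t 24.27 z 0.0195 F [-2.4  0.5  3.4] open 0.0251 gf 40.2
released t 25.09 z 0.019 F [ 0.9 -0.5 -0.5] open 0.0853 gf 0.0
look t 28.88 z 0.2199 F [-0.2 -0.6 -0.1] open 0.0854 gf 0.0
```

View pics/a2.png

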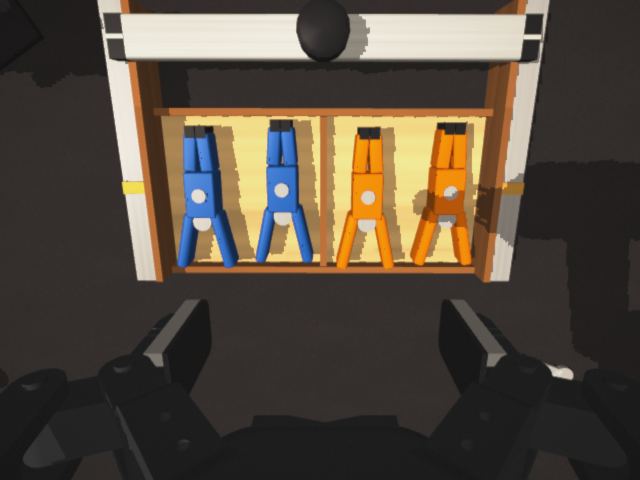

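```bash
python3 - <<'E'
from h import *
import pickle
C={n:pickle.load(open(n+".pkl","rb")) for n in("w_tray","a1","a2")}; V=pickle.load(open("V.pkl","rb")); C["L"]=V["L"];C["R"]=V["R"]
def gold(c,x,y,r=16):
    h=cv2.cvtColor(c["color"],cv2.COLOR_RGB2HSV)[y-r:y+r,x-r:x+r]; m=cv2.inRange(h,(15,170,100),(32,255,255))
    n,l,s,ct=cv2.connectedComponentsWithStats(m); k=1+s[1:,4].argmax(); return ct[k]+[x-r,y-r],s[k]
G={}
for n,a,b in(("w_tray",(166,164),(453,203)),("a1",(183,166),(594,167)),("a2",(134,188),(513,188)),("L",(211,182),None),("R",None,(1072-640+3,181))):
    for i,p in enumerate((a,b)):
        if p:
            g,s=gold(C[n],*p); G.setdefault(i,[]).append((C[n],g)); print(n,i,g.round(1),s)
for i in G:
    A=[];B=[]
    for c,g in G[i]:
        o=cast(c,g,.2)[0]; d=cast(c,g,0)[0]-o; d/=np.linalg.norm(d); M=np.eye(3)-np.outer(d,d); A.append(M);B.append(M@o)
    P=np.linalg.solve(sum(A),sum(B)); print("mark",i,P.round(4),wt(P).round(4),[wt(cast(c,g,.043)[0]).round(4).tolist() for c,g in G[i]])
c=C["a2"]
L=cast(c,[[114,37],[534,37]],.055); print("bar",wt(L).round(4).tolist(),"knob",wt(cast(c,[323,30],.08)).round(4))
o=-c["extrinsics"][:3,:3].T@c["extrinsics"][:3,3];print("cam",wt(o))
for a in(TY,TY+np.pi):print(kinematics.ik([*tw(.12,0),.06],down(a)),kinematics.ik([*tw(.01,0),.06],down(a)))
E
```

```text
w_tray 0 [167.1 165.3] [ 8 12 18 10 88]
w_tray 1 [453.2 204.2] [  8  12  18  11 122]
a1 0 [189.4 167.2] [ 10  11  20  12 108]
a1 1 [592.9 167.1] [  3  10  25  14 272]
a2 0 [137.8 189.3] [ 8 10 20 11 60]
a2 1 [512.2 188. ] [  4  11  23  11 237]
L 0 [211.9 180.3] [  5   9  25  12 267]
R 1 [436.4 182.4] [  6  12  24  12 283]
mark 0 [0.5762 0.1705 0.0317] [0.0074 0.1598] [[0.0092, 0.1567], [0.0086, 0.1533], [0.0081, 0.1544], [0.01, 0.1578]]
mark 1 [ 0.5347 -0.1444  0.0424] [ 0.0093 -0.1578] [[0.0095, -0.1576], [0.0091, -0.1575], [0.0094, -0.1574], [0.0094, -0.1577]]
bar [[0.1207, 0.151], [0.121, -0.1524]] knob [[ 1.202e-01 -1.000e-04]]
cam [ 0.06102602 -0.00121939]
[-1.10091618e-01  4.81577690e-01  1.61432971e+00 -4.44089210e-16
  1.04568525e+00  2.69167278e-02] [-1.04733539e-01  2.84507870e-01  1.88758691e+00 -4.44089210e-16
  9.69497870e-01  3.22748074e-02]
None None
```

```bash
cat > bar.py <<'E'
from h import *
import sys
x0,x1=map(float,sys.argv[1:3]); o=down(TY)
bot.move_ptp([*tw(x0,0),.13],o); bot.move_l([*tw(x0,0),.062],max_speed=.1); st("at")
fingers.gripper_close(squeeze=30); st("grip")
bot.move_l([*tw(x1,0),.062],max_speed=.06); st("slid"); bot.wait(.3)
fingers.release(); st("rel"); bot.move_l([*tw(x1,0),.16],max_speed=.1)
bot.move_ptp([*tw(-.065,0),.2],down(TY-np.pi/2)); c=optics.camera("wrist"); st("look")
cv2.imwrite(f"pics/bar{sys.argv[3]}.png",c["color"][:,:,::-1])
import pickle; pickle.dump(c,open(f"bar{sys.argv[3]}.pkl","wb"))
E
python3 bar.py .1203 .0097 1
```

```text
at t 31.12 z 0.0624 F [-0.2 -0.1  0.2] open 0.0852 gf 0.0
grip t 31.64 z 0.0629 F [-1.5 -0.1  2.8] open 0.0344 gf 30.4
slid t 33.63 z 0.0628 F [1.7 0.4 6.6] open 0.035 gf 30.7
rel t 34.48 z 0.0616 F [-0.2  0.1 -0.1] open 0.0852 gf 0.0
look t 37.07 z 0.1997 F [ 0.6 -0.9  0.4] open 0.0857 gf 0.0
```

View pics/bar1.png

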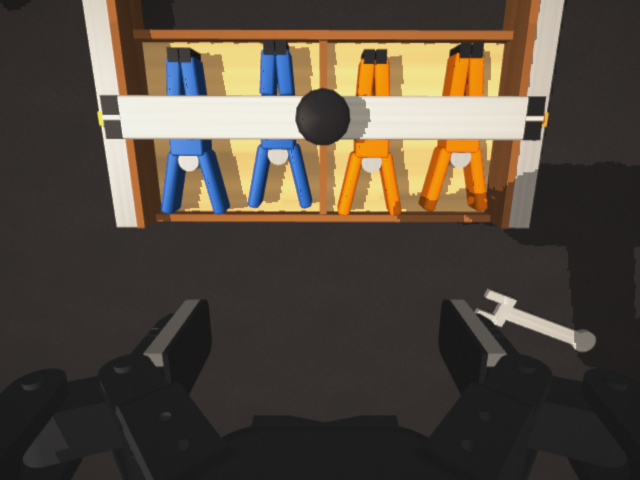

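The bar covers all four clamps. Its end lines, at rows 117–118, meet the brass marks at rows 118–119. I'll check this numerically before handing in.

```bash
python3 - <<'E'
from h import *
import pickle
c=pickle.load(open("bar1.pkl","rb")); im=c["color"]; h=cv2.cvtColor(im,cv2.COLOR_RGB2HSV)
for x0,x1,g0,g1 in((106,118,96,104),(530,541,543,550)):
    col=im[100:136,x0:x1].mean((1,2))[6:-6]; w=np.clip(col-np.median(col)-30,0,None); r=(np.arange(len(w))*w).sum()/w.sum()+106
    m=cv2.inRange(h[105:132,g0:g1],(12,150,100),(34,255,255)); v,u=np.nonzero(m); b=np.array([u.mean()+g0,v.mean()+105])
    print(round(r,2),b.round(2),"line x'",wt(cast(c,[(x0+x1)/2,r],.055))[0].round(4),"mark",wt(cast(c,b,.0425))[0].round(4),len(v))
E
```

```text
116.94 [ 99.71 118.36] line x' [0.0101 0.1503] mark [0.0093 0.1662] 42
118.09 [545.58 119.05] line x' [ 0.0097 -0.1515] mark [ 0.0092 -0.1656] 60
```

Within 1 mm of the marks, so I'm handing in.

```bash
python3 -c "
from h import *
print(job.hand_in())"
```

```text
the job is handed in; nothing more can be done
None
```

The job is handed in: the blue and orange clamps lie flat beside their mates, and the bar is over all four, within about 1 mm of the brass marks and released; it took about 37 of the 72 s.

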